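Clamp the glued clip block in the desk press

ROBOT

A 6-joint arm with a two-finger parallel gripper is mounted at the origin on the work surface. World frame = base frame: x ahead of the robot, y to its left, z up, the work surface at z = 0. Lengths are in mm, angles in rad, forces in N, time in s.
With the tool pointing down it reaches from about 275 to 825 mm from the base axis. Payload 5.2 kg.
Tool frame: the origin (TCP) lies at the very end of the fingers, on their centre line; the grasp point (between the pads) lies 19 mm behind it; z points along the fingers, y is the direction in which the jaws open and shut (so a half turn about z gives the same grasp; the last joint's range is limited). The gripper opens to 93 mm and grips with 3 to 60 N. Pads are 15 mm wide; open, the fingers measure 128 mm over their backs; the gripper's body (75 mm by 188 mm) begins 65 mm behind the grasp point.
Start: joints at [-1.421, 0.259, 1.535, -0, 1.348, -0.203], TCP at [190.061, -516.122, 218.653] pointing down, gripper open.
Joint ranges: [-3.14, 3.14], [-0.91, 2.08], [0.19, 2.58], [-1.22, 4.36], [0.22, 2.71], [-3.12, 3.12]. Speed limits (rad/s): [2.57, 2.57, 3.14, 3.14, 3.14, 3.14].

INTERFACE

Orientations are given as [roll, pitch, yaw] about the fixed x, y, z axes, in that order (R = Rz(yaw) Ry(pitch) Rx(roll)).
In Python, from bench import robot gives the robot as it stands. The module is installed in compiled form; this text tells all that it offers. Calls block until the motion is done:
- robot.move_ptp(position, orientation): joint-space move of the TCP to a pose.
- robot.move_linear(position, ori=None, speed=150, f_stop=None): straight line of the TCP; ori=None keeps the orientation; speed is the mean speed in mm/s. With f_stop (N) it stops when the force on the tool has changed by that much, and returns True; else False.
- robot.move_j(angles): joint-space move.
- robot.move_gripper(opening): opening from 0.0 (shut) to 1.0 (fully open); the grip force is fixed at half the most; returns when the fingers have stopped.
- robot.sleep(seconds).
- robot.inverse_kinematics(position, orientation): joint angles nearest the present ones, or None.
- robot.get_image(name): name is "scene" or "side" or "wrist"; returns a dict with "img" (384x512x3 uint8, blue, green, red), "fovy" (degrees; the focal length in pixels is half the picture's height over the tangent of half this angle, whatever the lens; pixels are square), "cx", "cy" (the principal point, pixels), "k1" (the pictures are not rectified: a ray, as slopes to the right and down, at radius r is drawn at 1 + k1 r^2 times it, then the intrinsics apply), "eye" and "orientation" of the camera in the world. Camera axes: x right, y down, z forward; pixel columns grow to the right and rows downward; lengths in mm; the calibration is good to about 2 mm. A picture is of the moment at which its call begins. There is no depth.
A pose or a line that the arm cannot do raises robot.MotionError and nothing moves.
- robot.hand_in(): hands the job in, once; it reports no verdict.
Readings, each from a call of its own:
- robot.current_t(): time.
- robot.current_qpos(): joint angles.
- robot.current_joint_vel(): joint speeds.
- robot.current_joint_efforts(): joint torques, N m.
- robot.current_tcp_pos(): TCP position.
- robot.current_eef_rot(): TCP orientation.
- robot.current_contact_force(): force on the tool from outside, world axes, zero at the start.
- robot.current_ft_torque(): the same for the moment, N m.
- robot.current_gripper_width(): opening from 0.0 (shut) to 1.0 (fully open).
Only numpy, scipy, OpenCV 4.12 (cv2) and the standard library are available. Lean on these libraries where they do the work, as an engineer would, in place of code of your own. Each camera call takes 0.05 s, during which the arm holds its last target.

TASK

The beech clip block has just been glued and must be clamped while it sets. Without picking anything up, push the block along its guide rails until it is fully home against the press's stop; then push the press's lever over, past its centre, so that it snaps across to its other side and the rubber pad presses the block down. Leave everything else on the desk where it is.

Things in the scene. Friction and masses are not known exactly. Their poses are not given: they have to be found in the camera images.
- press: Desk press, fixed: plywood base 235 x 120 x 8 mm (x -155 to +80 mm) with two beech guide rails (tops 24 mm up, inner faces 56 mm apart, x -75 to +60 mm) and, at the far end, a stop and a dark steel bridge with a lever on top. Origin: on the desk, under the centre of the block's home place. +x: along the channel, the way the block is pushed in; z up
- stop_face (a point): Centre of the top edge of the beech stop's face, which the block's end meets when home: x = +60 mm, y = 0, 38 mm above the desk in the press's frame
- bridge_top (a point): Centre of the top of the steel bridge over the channel: x = +35 mm of the press, 84 mm above the desk. The bridge spans x +20 to +50 mm, y -51 to +51 mm, its underside 66 mm up; two small cheeks on top hold the lever's pivot, up to 106 mm
- block: Loose beech clip block, 120 (x) x 50 (y) x 42 (z) mm, 0.13 to 0.25 kg, cross slots in the top of its outer (-x) half. It lies on the base plate between the rails (3 mm play each side), drawn out 40 to 80 mm from the stop, its axes nearly the press's. Origin: centre of its underside, 8 mm above the desk; home is x = 0, y = 0 of the press
- lever (a joint): Toggle lever angle, rad. 0: at rest, leaning 0.55 rad (32 deg) from upright to the press's +x (over the stop, away from the channel's mouth); 0.55: upright, dead centre; about 1.1: snapped over, leaning as far to -x. A spring drives it from the centre to the nearer end; overcoming it takes up to about 10 N at the knob, pushed to -x
- lever_knob (a point): Centre of the black ball knob (24 mm across) on the lever's 11 mm steel rod. The knob is 85 mm from the pivot and swings in the press's x-z plane; the pivot is at x = +35 mm, y = 0, 94 mm above the desk in the press's frame, so the knob is 166 mm up at either end and 179 mm at the centre
- pad: Sprung rubber pad, 30 mm across, under the bridge at x = +35 mm, y = 0 of the press; origin at the centre of its underside. With the lever at 0 it is 8 mm above the block's top; with the lever over it presses the block with about 7 N, or, with no block below it, hangs in the block's way
- pen_pot: cobalt blue ceramic pen pot, 76 mm across, 100 mm tall, with three pens to 155 mm; origin under its centre; loose bystander, to be left alone
- tin: round metal tin of clips with a twist-lock lid, 90 mm across, 56 mm tall; origin under its centre; loose bystander, to be left alone
- stone: smooth grey river stone paperweight, 74 mm across, 28 mm tall; origin under its centre; loose bystander, to be left alone
- clip_a: small rose-gold binder clip lying on the desk, about 55 x 32 x 25 mm; origin under its body; loose bystander, to be left alone
- clip_b: a second rose-gold binder clip, same size; origin under its body; loose bystander, to be left alone
- eraser: white eraser in a card sleeve, 53 x 21 x 12 mm; origin on its underside, near the middle; loose bystander, to be left alone
- tape: grey desk tape dispenser, 110 x 50 x 62 mm; origin under its centre; loose bystander, to be left alone
Not all that is in view belongs to the job. Several things have the shape of the block; the one meant has the colours described above.

How it is judged:
By the outcome, as a careful person would: the job done as asked, in the order asked, and still so for the second after the job is handed in, with the robot touching nothing.
It also fails if it takes over 48 s, if anything falls off the work surface, if the arm or the gripper's body presses on something with over 40 N, if the wrist force passes 120 N, or if a joint passes its speed limit or range.

## Working session

There is one attempt and no reset: what is moved stays moved. The work goes in short steps, each a Python script; the robot and the scene stay as the last script left them, time stands still between calls to the robot, and variables do not carry over. Pictures are saved under pics/ and viewed, and the job is handed in when it is done.

```bash
mkdir -p pics
cat > h.py <<'E'
import numpy as np, cv2
from bench import robot
from scipy.spatial.transform import Rotation as Ro
def rot(o):
    o=np.array(o,float)
    return o if o.shape==(3,3) else Ro.from_euler('xyz',o).as_matrix()
def ray(c,u,v):
    f=192/np.tan(np.radians(c['fovy'])/2)
    K=np.array([[f,0,c['cx']],[0,f,c['cy']],[0,0,1]])
    p=cv2.undistortPoints(np.array([[[u,v]]],float),K,np.array([c['k1'],0,0,0.]))[0,0]
    return np.array(c['eye'],float),rot(c['orientation'])@np.array([p[0],p[1],1])
def onz(c,u,v,z):
    e,d=ray(c,u,v); return e+d*(z-e[2])/d[2]
def proj(c,P):
    f=192/np.tan(np.radians(c['fovy'])/2)
    q=rot(c['orientation']).T@(np.array(P,float)-np.array(c['eye'])); s=q[:2]/q[2]
    return s*(1+c['k1']*(s@s))*f+[c['cx'],c['cy']]
def tri(c1,p1,c2,p2):
    e1,d1=ray(c1,*p1);e2,d2=ray(c2,*p2)
    A=np.stack([d1,-d2],1);t=np.linalg.lstsq(A,e2-e1,rcond=None)[0]
    a=e1+d1*t[0];b=e2+d2*t[1];return (a+b)/2,np.linalg.norm(a-b)
E
python3 - <<'E'
from h import *
import pickle
d={}
for n in ("scene","side","wrist"):
    c=robot.get_image(n);d[n]=c;cv2.imwrite(f"pics/{n}0.png",cv2.resize(c['img'],(800,600),interpolation=cv2.INTER_CUBIC))
    print(n,c['fovy'],c['cx'],c['cy'],c['k1'],c['eye'],np.array(c['orientation']).round(4).tolist())
pickle.dump(d,open('v0.pkl','wb'));print(robot.current_t(),robot.current_eef_rot())
E
```

```text
scene 43.33436259514303 257.0552943341312 185.30266014154137 0.06312109601273896 [1233.57987936 -153.51108218  941.79189344] [-2.4673, -0.0099, 1.3792]
side 42.27134227949088 252.62638118012637 198.98062642038872 -0.11068117643457653 [ 20.22113117 499.13211601 852.36282942] [-2.3341, -0.0145, -2.2954]
wrist 58.067045381596664 260.0237149434515 191.37250270501332 -0.05114243410283642 [ 253.50445233 -492.83440151  384.41489571] [2.8986, 0.0026, -1.2176]
0.15 [-3.14025403e+00 -2.67435780e-04  3.52741452e-01]
```

View pics/scene0.png

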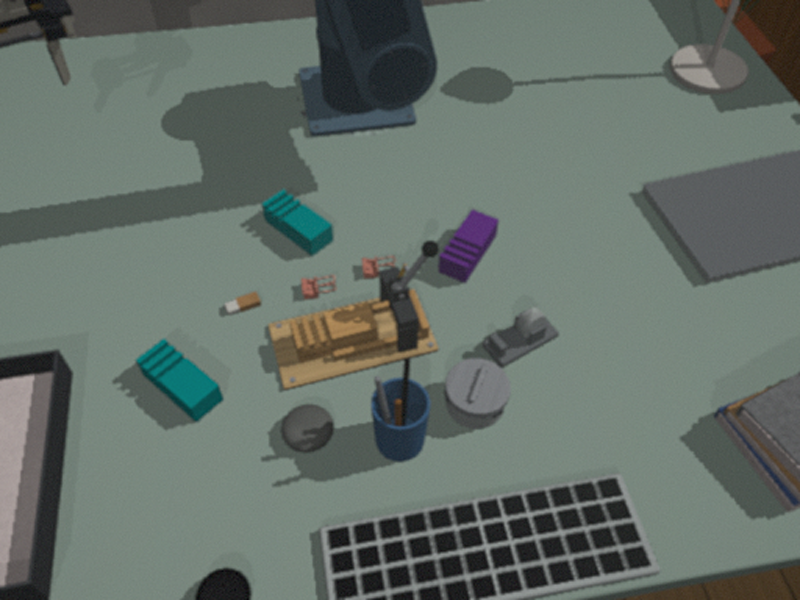

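View pics/side0.png

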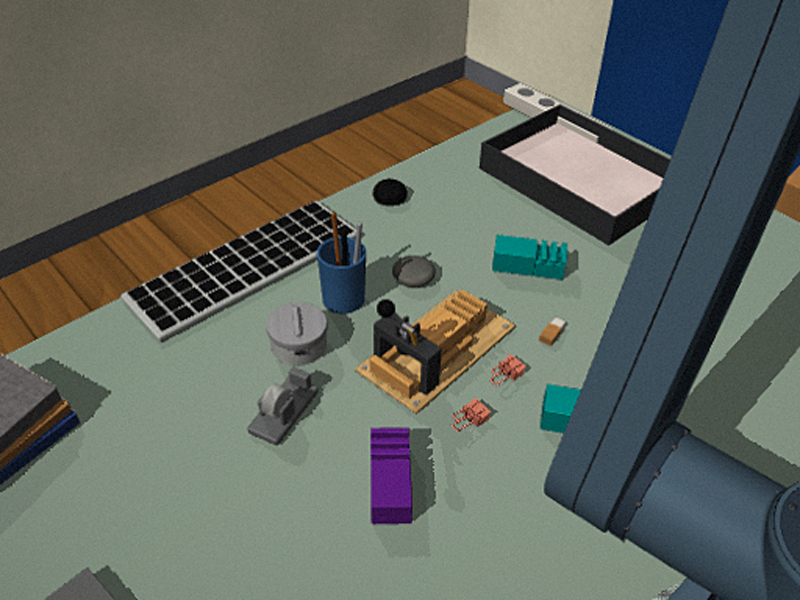

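View pics/wrist0.png

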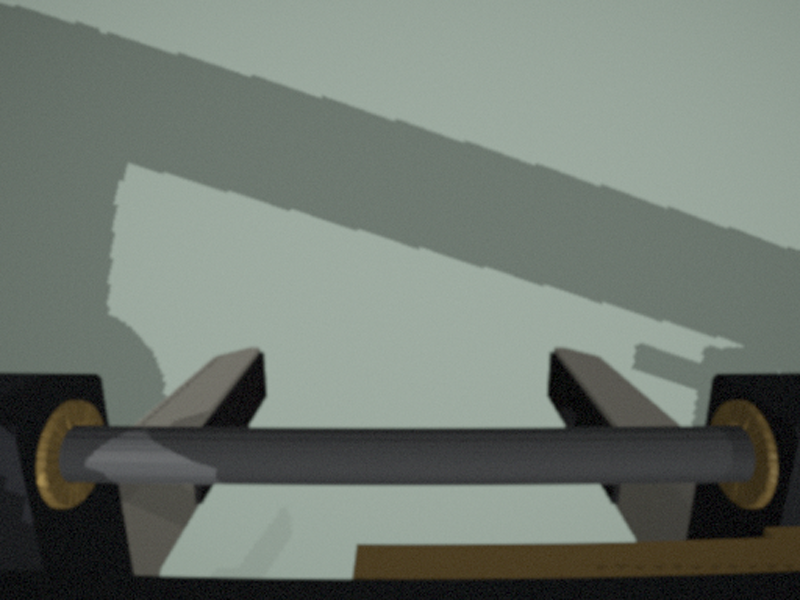

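Scene view (800×600 pixels): the block-shaped things are teal (298,221), teal (180,378), purple (469,245), and the beech one in the press (335,330). The description means the beech one. I'll check it in close crops.

Run:
```python
from h import *
import pickle
d=pickle.load(open('v0.pkl','rb'))
for n,(x0,y0,w,h) in dict(scene=(165,145,125,105),side=(220,180,120,90)).items():
    im=d[n]['img'][y0:y0+h,x0:x0+w];s=6
    im=cv2.resize(im,None,fx=s,fy=s,interpolation=cv2.INTER_CUBIC)
    im=cv2.convertScaleAbs(im,alpha=1.5)
    for x in range((x0+9)//10*10,x0+w,10): cv2.putText(im,str(x),((x-x0)*s,10),0,.4,(255,255,255));cv2.line(im,((x-x0)*s,12),((x-x0)*s,18),(255,255,255))
    for y in range((y0+9)//10*10,y0+h,10): cv2.putText(im,str(y),(0,(y-y0)*s+4),0,.4,(255,255,255));cv2.line(im,(28,(y-y0)*s),(34,(y-y0)*s),(255,255,255))
    cv2.imwrite(f"pics/{n}_crop.png",im)
```

```text
(no output)
```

View pics/scene_crop.png

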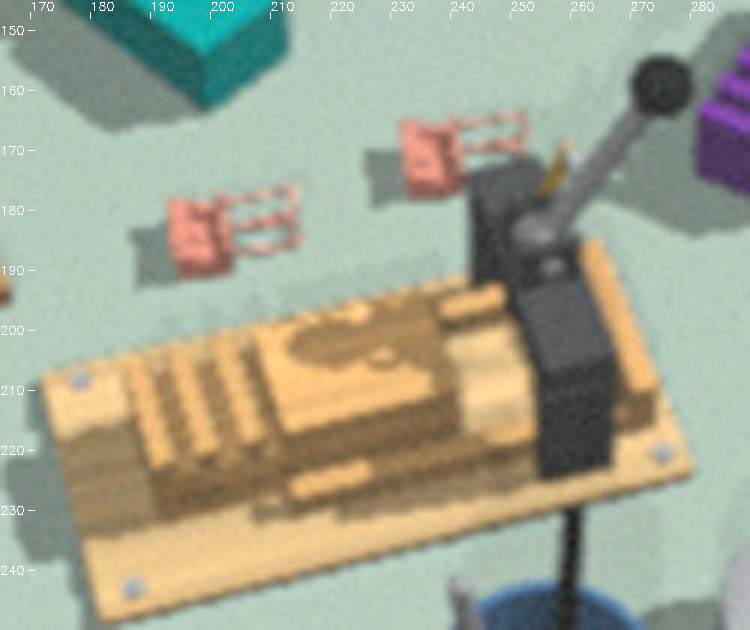

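View pics/side_crop.png

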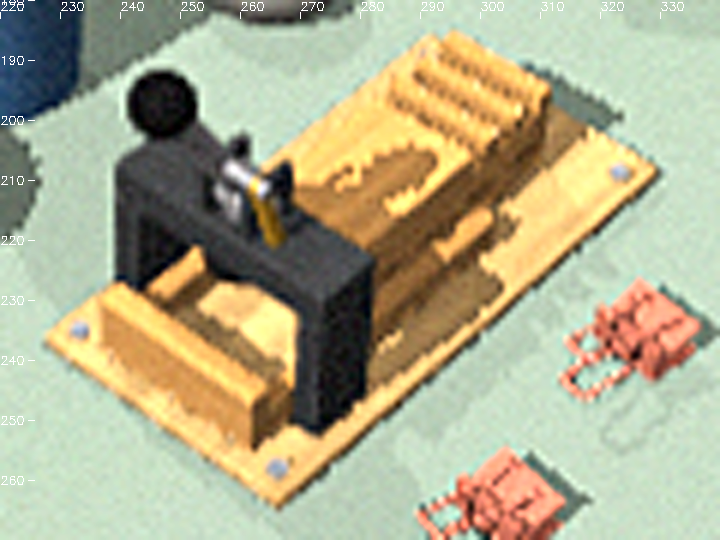

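The crops confirm the choice: the beech block with slots in its outer end lies between the rails. The knob is at scene (275,159) and side (246.5,197). Next I'll solve the press frame from the plate corners.

```bash
cat > m.py <<'E'
from h import *
import pickle
d=pickle.load(open('v0.pkl','rb'));S=d['scene'];D=d['side']
s=lambda x,y:(165+x/6-.4,145+y/6-.4)
t=lambda x,y:(220+x/6-.4,180+y/6-.4)
obs=[(S,s(42,377),(-155,60)),(S,s(105,622),(-155,-60)),(S,s(692,472),(80,-60)),
(D,t(278,507),(80,60)),(D,t(43,340),(80,-60)),(D,t(658,170),(-155,60))]
W=np.array([onz(c,*p,8)[:2] for c,p,_ in obs]);L=np.array([l for *_,l in obs],float)
a=L-L.mean(0);b=W-W.mean(0)
yaw=np.arctan2((a[:,0]*b[:,1]-a[:,1]*b[:,0]).sum(),(a*b).sum())
R=np.array([[np.cos(yaw),-np.sin(yaw)],[np.sin(yaw),np.cos(yaw)]])
o=W.mean(0)-R@L.mean(0)
def P(w): return (R.T@(np.array(w)[:2]-o)).round(1)
if __name__=='__main__':
    print(W.round(1).tolist());print('yaw',yaw,'o',o,'res',(L@R.T+o-W).round(1).tolist())
    print('scale',np.linalg.norm(W[0]-W[1]),np.linalg.norm(W[1]-W[2]),np.linalg.norm(W[3]-W[4]),np.linalg.norm(W[3]-W[5]))
    k,e=tri(S,s(662,86),D,t(162,103));print('knob',k,e,P(k),'expect 79,0,166')
    for n,c,p,z in [('outer top +y',S,s(130,378),50),('outer top -y',S,s(157,467),50),('inner top -y',S,s(440,395),50),('out +y side',D,t(548,98),50),('outer -y side',D,t(452,33),50),('out bottom',S,s(157,520),8),('stop',S,s(655,390),38)]:
        w=onz(c,*p,z);print(n,w.round(1),P(w))
    for n,p in [('pot rim',s(555,590)),]: w=onz(S,*p,100);print(n,w,P(w))
    for n,p in [('stone',(197,274)),('tin',(305,251)),('clipA',(204,184)),('clipB',(241,171)),('eraser',(155,194)),('teal1',(190,142)),('teal2',(115,243)),('purp',(300,157)),('tape',(333,215)),('potbase',(256,285))]: w=onz(S,*p,15);print(n,w.round(),P(w))
E
python3 m.py
```

```text
[[531.6, -214.8], [648.6, -201.0], [623.4, 28.5], [501.3, 18.4], [619.3, 31.2], [528.2, -215.4]]
yaw 1.687102720259464 o [571.04962463 -54.94678913] res [[-2.2, -1.0], [0.0, -0.9], [-2.1, 3.0], [0.9, -0.9], [2.1, 0.3], [1.3, -0.4]]
scale 117.81588913894733 230.88229707022808 118.726356799441 235.38446536351282
knob [562.7233655   22.75566401 167.30754695] 1.5685027762374653 [78.1 -0.7] expect 79,0,166
outer top +y [ 569.8 -179.5   50. ] [-123.6   15.7]
outer top -y [ 612.2 -173.8   50. ] [-122.9  -27.1]
inner top -y [599.2 -65.6  50. ] [-13.9 -26.7]
out +y side [ 558.6 -176.9   50. ] [-119.7   26.5]
outer -y side [ 610.2 -175.1   50. ] [-123.9  -25. ]
out bottom [ 607.2 -177.4    8. ] [-125.8  -21.7]
stop [603.4  17.   38. ] [ 67.7 -40.5]
pot rim [721.99703615 -45.71821308 100.        ] [  -8.4 -151. ]
stone [ 722. -175.   15.] [-137.3 -136.3]
tin [710.  65.  15.] [ 103.4 -152.2]
clipA [ 480. -131.   15.] [-64.8  98.9]
clipB [456. -34.  15.] [ 33.8 112.3]
eraser [ 490. -250.   15.] [-184.4  103.6]
teal1 [ 332. -149.   15.] [-66.1 247.9]
teal2 [ 612. -345.   15.] [-292.7   -6.5]
purp [437. 123.  15.] [192.5 112.8]
tape [628. 154.  15.] [201.3 -80.8]
potbase [771. -57.  15.] [ -25.  -198.6]
```

Run:
```python
from m import *
f=lambda u,v:(u*.64,v*.64)
for n,a,b in [('black',(407,358),(345,236)),('black?',(407,358),(334,213)),('grey',(378,378),(359,225)),('orange',(399,402),(334,213))]:
    w,e=tri(S,f(*a),D,f(*b)); print(n,w.round(),e.round(1),P(w))
    print('  on z155',P(onz(S,*f(*a),155)),P(onz(D,*f(*b),155)))
x=lambda px,py:o+R@np.array([px,py])
for p in [(-145,0,120),(-145,0,28),(-60,0,28),(110,0,240),(110,0,155),(35,0,155)]:
    print(p,x(*p[:2]).round(1),np.round(robot.inverse_kinematics([*x(*p[:2]),p[2]],[np.pi,0,yaw]),2))
```

```text
black [725. -41. 154.] 1.6 [  -3.9 -154.3]
  on z155 [  -3.5 -155.5] [  -3.7 -153.1]
black? [746. -42. 184.] 4.7 [  -7.9 -175. ]
  on z155 [  -3.5 -155.5] [ -32.2 -204.2]
grey [741. -80. 145.] 1.6 [ -45.1 -165.9]
  on z155 [ -46.1 -172.6] [ -36.3 -156.2]
orange [782. -64. 152.] 4.9 [ -33.  -208.5]
  on z155 [ -31.8 -212.1] [ -32.2 -204.2]
(-145, 0, 120) [ 587.9 -199. ] [-0.51  0.46  1.49  0.    1.19 -0.62]
(-145, 0, 28) [ 587.9 -199. ] [-0.51  0.56  1.58  0.    1.   -0.62]
(-60, 0, 28) [ 578.  -114.5] [-0.38  0.51  1.66  0.    0.96 -0.5 ]
(110, 0, 240) [558.3  54.3] [-0.1   0.27  1.47  0.    1.4  -0.22]
(110, 0, 155) [558.3  54.3] [-0.1   0.33  1.6   0.    1.21 -0.22]
(35, 0, 155) [567.  -20.2] [-0.23  0.34  1.59  0.    1.22 -0.35]
```

The pens are at least 150 mm to the press's −y side, and the gripper body reaches only 94 mm, so it's clear. The block's outer end measures x ≈ −123, about 63 mm out. Pushing it now.

Run:
```python
from m import *
x=lambda px,z:[*(o+R@np.array([px,0.])),z]
ori=[np.pi,0,yaw]
robot.move_gripper(0)
robot.move_ptp(x(-150,130),ori)
robot.move_linear(x(-150,28),speed=120)
print(robot.current_t(),P(robot.current_tcp_pos()),robot.current_contact_force())
r=robot.move_linear(x(-85,28),speed=60,f_stop=20)
print('1',r,P(robot.current_tcp_pos()),robot.current_contact_force())
if not r:
    r=robot.move_linear(x(-58,28),speed=15,f_stop=12)
    print('2',r,P(robot.current_tcp_pos()),robot.current_contact_force(),robot.current_t())
c=robot.get_image('wrist');cv2.imwrite('pics/w1.png',cv2.resize(c['img'],(800,600)))
for n in('scene','side'):
    c=robot.get_image(n);i=c['img'][145:250,165:290] if n=='scene' else c['img'][180:270,220:340]
    cv2.imwrite(f'pics/{n}1.png',cv2.convertScaleAbs(cv2.resize(i,None,fx=6,fy=6,interpolation=2),alpha=1.5))
print(robot.current_t())
```

```text
4.4667 [-150.5   -0.5] [ 0.39687029 -0.54897104 -0.82209754]
1 False [-84.6   0.5] [ 0.32314384  0.53030896 -0.77191008]
2 True [-72.   -0.2] [ 0.0101189  -2.07809689  0.73906515] 6.7667
6.9167
```

View pics/scene1.png

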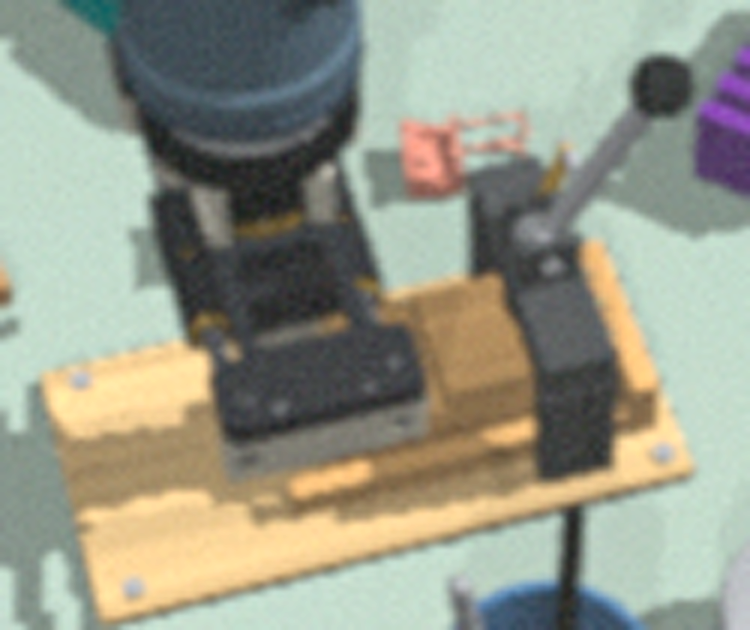

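View pics/side1.png

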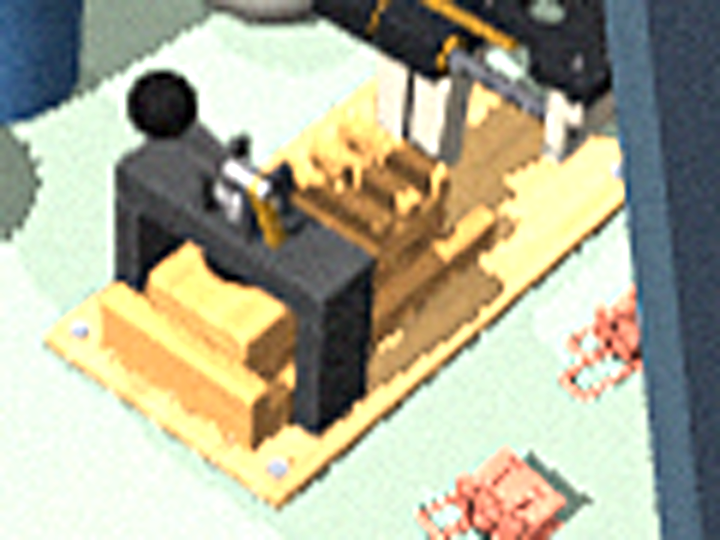

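View pics/w1.png

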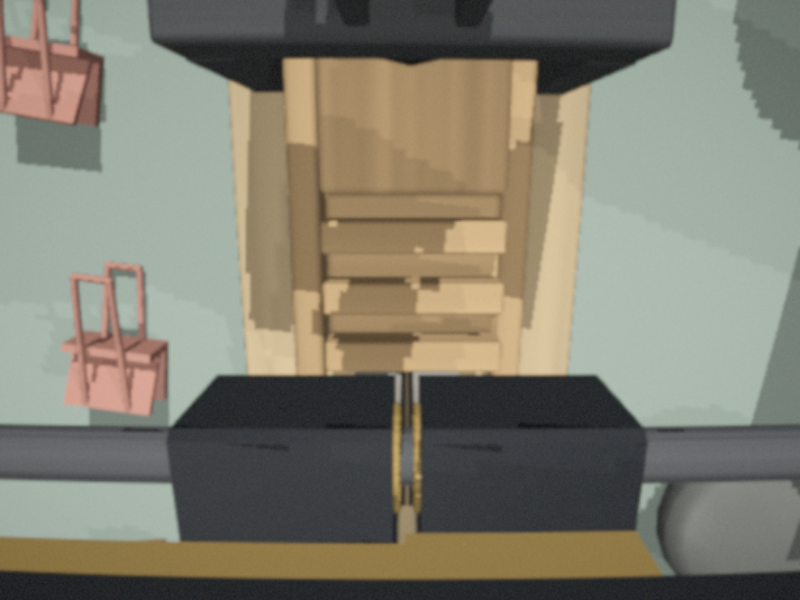

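```bash
python3 - <<'E'
from m import *
for n,p,z in [('inner top -y',t(150,272),50),('inner top +y',t(250,345),50),('stop top -y',t(122,283),38),('stop top +y out',t(253,402),38),('stop inner-face +y',t(290,383),38),('stop in -y',t(137,277),38)]:
    print(n,P(onz(D,*p,z)))
print(robot.current_contact_force(),robot.current_ft_torque())
E
python3 - <<'E'
import cv2
i=cv2.imread('pics/side1.png')[220:480,80:400];cv2.imwrite('pics/z1.png',cv2.resize(i,(790,642))[:600])
E
```

```text
inner top -y [ 55.5 -25.4]
inner top +y [57.8 25.6]
stop top -y [ 58.4 -36.8]
stop top +y out [69.4 37.7]
stop inner-face +y [53.6 41.6]
stop in -y [ 52.4 -34.8]
[ 0.28989376 -2.15906774  1.57782297] [-0.27843674 -0.24045455 -0.04650012]
```

View pics/z1.png

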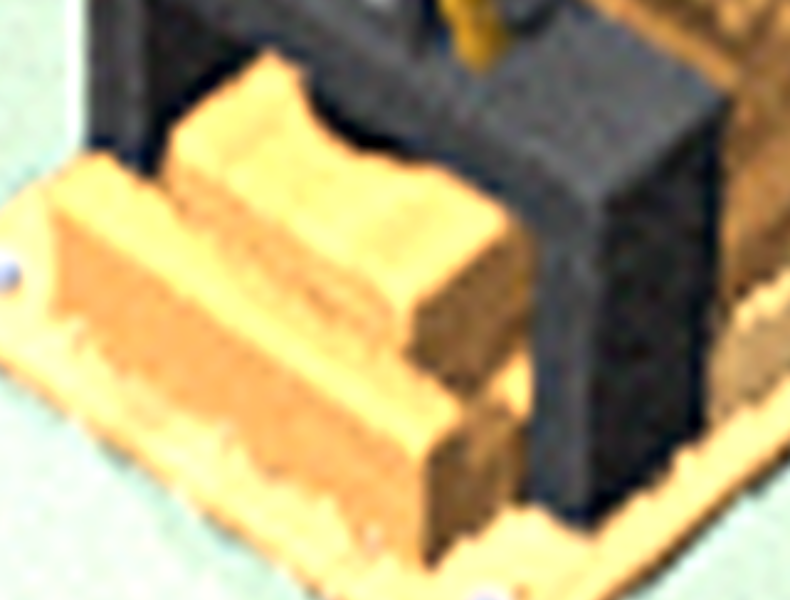

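The block's end looks to be at the stop (x ≈ 56–58 by ray), but the stopping force was low. I'll push again, harder, to see whether it moves further.

Run:
```python
from m import *
x=lambda px,z:[*(o+R@np.array([px,0.])),z]
r=robot.move_linear(x(-62,28),speed=10,f_stop=25)
print(r,P(robot.current_tcp_pos()),robot.current_contact_force(),robot.current_t())
for n in('side','wrist'):
    c=robot.get_image(n);i=c['img'][215:265,230:290] if n=='side' else c['img']
    cv2.imwrite(f'pics/{n}2.png',cv2.convertScaleAbs(cv2.resize(i,(720,600) if n=='side' else (800,600),interpolation=2),alpha=1.3))
```

```text
True [-72.2  -0.5] [ 0.67937385 -2.08939141  1.69678669] 7.6417
```

View pics/side2.png

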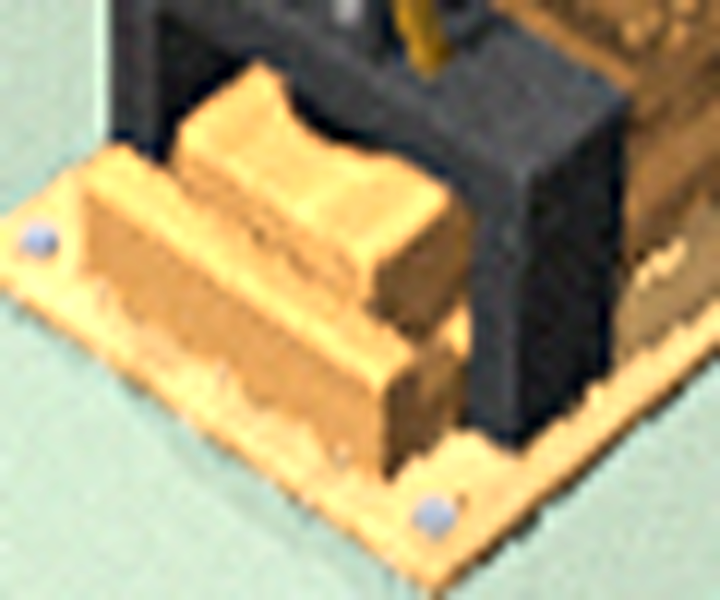

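View pics/wrist2.png

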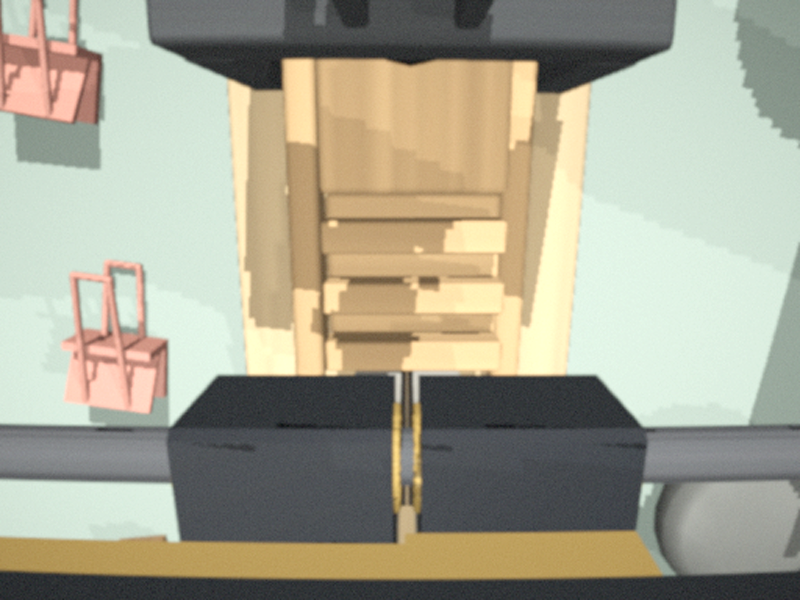

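25 N didn't move it (TCP stayed at −72), so the block is hard against the stop and the side view shows no gap. Next, the lever.

Run:
```python
from m import *
x=lambda px,z:[*(o+R@np.array([px,0.])),z]
ori=[np.pi,0,yaw]
robot.move_linear(x(-90,28),speed=50)
robot.move_linear(x(-90,240),speed=200)
robot.move_linear(x(122,240),speed=200)
robot.move_linear(x(122,156),speed=120)
print(robot.current_t(),robot.current_contact_force())
r=robot.move_linear(x(70,156),speed=60,f_stop=40);print(r,P(robot.current_tcp_pos()),robot.current_contact_force())
if not r:
    r=robot.move_linear(x(42,158),speed=50,f_stop=40);print(r,P(robot.current_tcp_pos()),robot.current_contact_force())
for n in('scene','side'):
    c=robot.get_image(n);i=c['img'][130:250,165:315] if n=='scene' else c['img'][160:270,200:340]
    cv2.imwrite(f'pics/{n}3.png',cv2.convertScaleAbs(cv2.resize(i,None,fx=5,fy=5,interpolation=2),alpha=1.5))
print(robot.current_t())
```

```text
11.5167 [-0.26083572  0.07705599 -0.10980875]
False [69.9  0. ] [ 0.86734501  1.78104712 -0.34040634]
False [41.8  0.1] [ 0.46660616 -0.31189603  0.57894314]
13.3417
```

View pics/scene3.png

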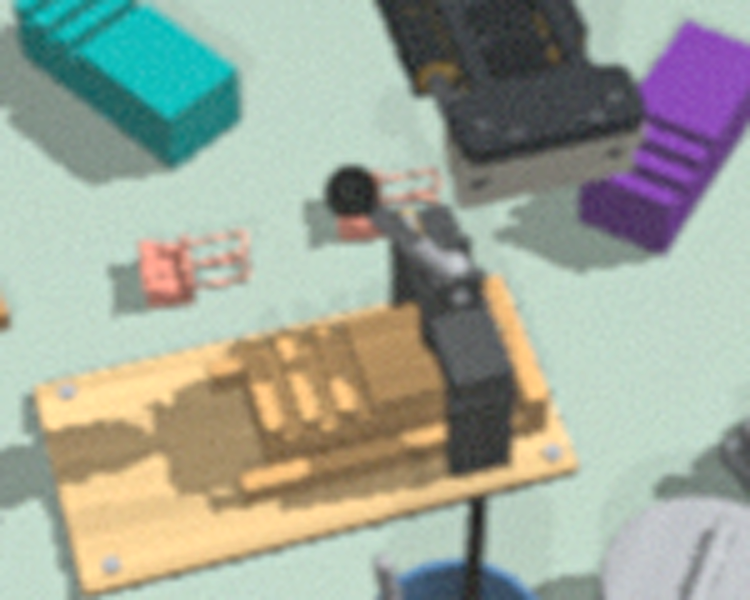

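View pics/side3.png

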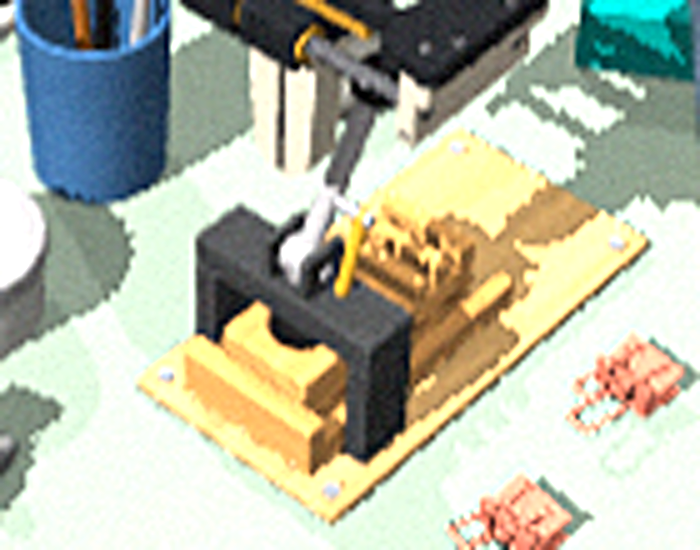

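The lever has snapped over to the mouth side, with the knob at scene (235,168). Now I'll retreat and run the final checks.

Run:
```python
from m import *
x=lambda px,z:[*(o+R@np.array([px,0.])),z]
robot.move_linear(x(115,158),speed=150)
robot.move_linear(x(115,300),speed=200)
robot.move_ptp([380,130,380],[np.pi,0,1.687])
out={}
for n in('scene','side'):
    c=robot.get_image(n);out[n]=c;i=c['img'][130:250,165:315] if n=='scene' else c['img'][160:270,200:340]
    cv2.imwrite(f'pics/{n}4.png',cv2.convertScaleAbs(cv2.resize(i,None,fx=5,fy=5,interpolation=2),alpha=1.5))
pickle.dump(out,open('v4.pkl','wb'))
print('expected knob px',proj(S,[*x(-9.4,166)]),proj(D,[*x(-9.4,166)]))
for n in out:
    df=cv2.absdiff(out[n]['img'],d[n]['img']).max(2);m=cv2.morphologyEx((df>45).astype('uint8'),cv2.MORPH_OPEN,np.ones((2,2)))
    N,l,st,ce=cv2.connectedComponentsWithStats(m);print(n,[(s_[:5].tolist()) for s_ in st[1:] if s_[4]>15])
    cv2.imwrite(f'pics/{n}full4.png',cv2.resize(out[n]['img'],(800,600)))
print(robot.current_t())
```

```text
expected knob px [235.28274581 168.07341408] [274.54946318 176.42721992]
scene [[17, 0, 10, 5, 37], [272, 0, 60, 19, 626], [19, 8, 17, 8, 54], [195, 11, 9, 12, 86], [4, 14, 7, 4, 21], [250, 14, 30, 55, 1220], [31, 19, 11, 24, 134], [92, 154, 7, 6, 21], [261, 155, 20, 26, 140], [231, 164, 11, 11, 94], [62, 173, 11, 5, 26], [90, 200, 8, 5, 18], [243, 202, 7, 4, 22], [210, 205, 9, 12, 67], [243, 207, 12, 11, 92], [204, 208, 5, 10, 26], [221, 208, 5, 7, 22], [197, 212, 4, 9, 21], [178, 216, 11, 5, 30], [179, 223, 22, 12, 194]]
side [[208, 0, 185, 194, 13818], [449, 12, 31, 49, 419], [249, 50, 5, 6, 22], [479, 59, 29, 15, 137], [349, 77, 163, 306, 23525], [376, 179, 29, 25, 270], [295, 188, 21, 19, 127], [290, 190, 6, 7, 20], [242, 192, 16, 14, 135], [319, 192, 10, 6, 47], [392, 198, 9, 8, 47], [304, 201, 15, 12, 75], [290, 202, 13, 13, 66], [271, 204, 5, 7, 24], [383, 206, 13, 19, 107], [268, 212, 3, 8, 20], [272, 213, 12, 8, 30], [422, 216, 14, 10, 67], [246, 222, 7, 6, 19], [248, 227, 14, 14, 80], [257, 228, 7, 3, 19], [263, 233, 8, 9, 49], [497, 346, 10, 16, 88], [444, 371, 14, 9, 48]]
15.775
```

View pics/scene4.png

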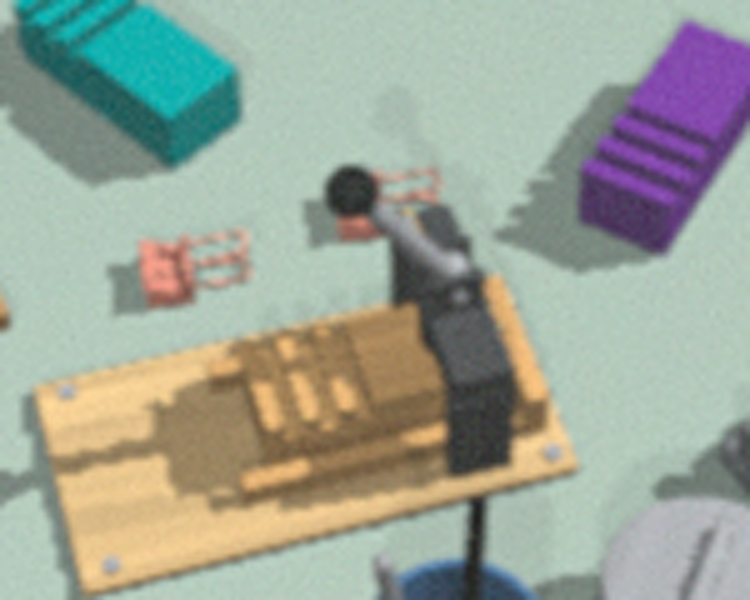

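View pics/side4.png

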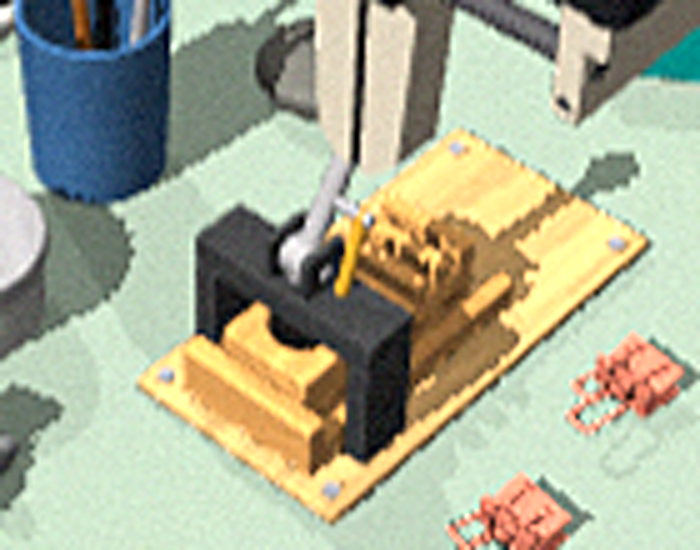

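View pics/scenefull4.png

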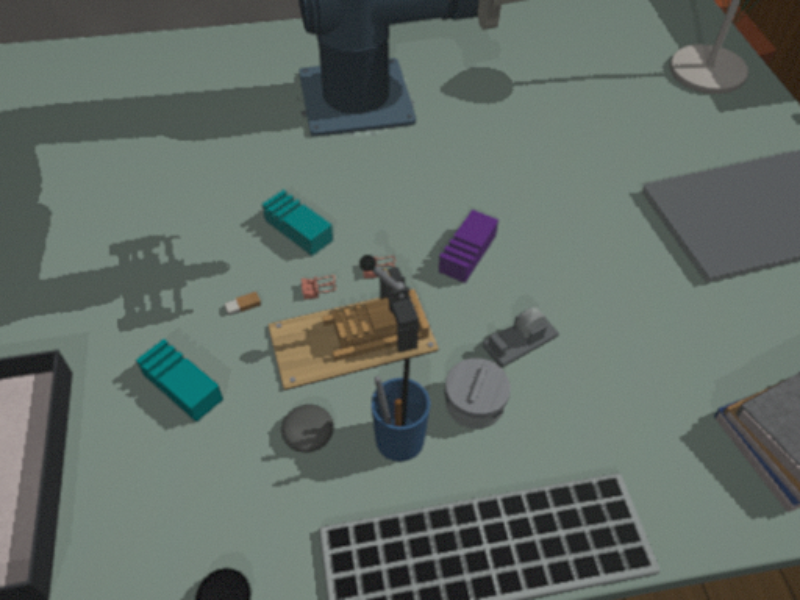

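Run:
```python
from m import *
for c,a in((D,(60,25,50)),(D,(60,-25,50)),(S,(-60,-25,50)),(S,(-60,25,50))):
    q=proj(c,[*(o+R@np.array(a[:2])),a[2]]); off=(200,160) if c is D else (165,130)
    print(a,((q-off+.4)*5).round())
robot.hand_in()
```

```text
(60, 25, 50) [304. 390.]
(60, -25, 50) [219. 332.]
(-60, -25, 50) [267. 426.]
(-60, 25, 50) [239. 341.]
the job is handed in; nothing more can be done
```

I pushed the beech block along the rails with the closed fingers until it met the stop, then pushed the lever past its centre until it snapped over. I handed the job in at about 16 s; the hand-in reports no verdict.

**Block:** a second, harder push stopped at its 25 N limit without moving it. In the last pictures its corners lie within 2–3 mm of where they should be at home. Those pictures came after the gripper had backed off and the lever was over.

**Lever:** the knob is at scene pixel (235,168), exactly where the snapped-over position should appear. I did not measure the pad's pressure on the block; I take it from the lever being over.

**Bystanders:** before-and-after pictures show none of them moved. The image differences that I could place were the arm, shadows, the lever and the block.

**Disagreements:**
- The first push stopped about 4 mm sooner than I had worked out from the nominal finger width. I put this down to thicker fingers and calibration error.
- Rays onto the stop's near edge read 52–54 mm instead of 60 mm. The block's inner edge also read low, at 56–58 mm, so I relied on the hard stop in the force check.

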